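Isolate the dish warmer and move the warm dish to the cooling stand

TASK

Shut the dish warmer down: first pull the red link plug out of the black isolator block (it is held by a sprung detent) and leave it in the white tray, with the grey plug still in its socket. Then slide the blade of the lifter under the purple dish on the warmer, carry the dish across and set it level in the middle of the blue cooling stand, without touching the hot dish with the gripper, tipping it or dropping it. Finally draw the lifter out and leave it lying flat on its blade on the bench or the papers there, clear of the stand and the warmer; leave the grey plug and the other things on the bench where they are.

Things in the scene. Friction and masses are not known exactly. Their poses are not given: they have to be found in the camera images.
- plug_red: red link plug, 50 g, 64 mm tall. Origin at the tip of its shank, z up towards the head. Shank 16 mm in diameter, 26 mm long, grooved; black collar 26 x 30 x 6 mm (x, y, z) from z = 26; grip head 22 x 26 mm (x, y), z = 32 to 64 mm. Starts upright in either socket, collar on the block's top, axes along the block's. Pulling it straight up takes 10 to 15 N over the first 5 mm
- plug_red_head (a point): centre of the red plug's grip head, 50 mm above the plug's origin, where it is to be gripped (across its 22 mm, along x, so that the fingers stay clear of the other plug)
- plug_grey: grey link plug of the same shape, in the other socket; it stays there
- block: fixed black isolator block 60 x 120 x 34 mm (x, y, z), origin at the centre of its underside; two vertical sockets at y = -32 and +32 mm in its frame open in its top at z = 34 mm; spring plunger caps on its x faces
- tray: fixed white open tray 100 x 120 x 22 mm outside (x, y, z), walls and floor 3 mm, origin at the centre of its underside; the plug may stand, lie or lean in it
- warmer: fixed grey dish warmer 120 x 120 mm; origin at the centre of its underside. Aluminium hot plate at z = 23 mm; on it two rails along x, 90 mm long, 12 mm wide, centred at y = -37 and +37 mm (62 mm free between), top at z = 35 mm, carry the dish. The 12 mm high gap under the dish between the rails is open towards -x and +x
- warmer_rest (a point): middle of the warmer at the height of the rail tops, 35 mm above its origin
- stand: fixed blue cooling stand 120 x 120 mm; origin at the centre of its underside. Base top at z = 16 mm; two white rails along x like the warmer's (centred at y = -37 and +37 mm, 62 mm free between them, 90 mm long), top at z = 30 mm, gap 14 mm high, open towards -x and +x
- stand_rest (a point): middle of the stand at the height of the rail tops, 30 mm above its origin: where the dish's origin belongs
- dish: purple closed petri dish, 90 mm in diameter (too wide to be gripped), 14 mm high, 50 g, hot. Origin at the centre of its underside. At the start it lies on the warmer's rails, within 6 mm of the middle.
- lifter: lifter (spatula), 140 g: flat steel blade 44 mm wide, 3 mm thick, from x = -25 to +114 mm in its frame; blue upright grip over the origin, 28 mm along x, 14 mm thick along y, up to z = 75 mm. Origin at the underside of the blade below the grip; x along the blade to its tip, z up. Starts flat on its blade on the papers, 5 mm above the bench
- lifter_grip (a point): point in the lifter's grip, 52 mm above its origin, to be gripped from above across the 14 mm (along the lifter's y)
- tape: bystander: roll of green tape, 63 mm in diameter, 19 mm high, lying on the bench; origin at its underside
- vial: bystander: upright white vial with an orange band, 28 mm in diameter, 113 mm tall; origin at its underside
- timer: bystander: white bench timer, 62 x 66 x 19 mm; origin at its underside
Things that resemble listed ones, but are neither listed nor needed, are in the scene too. Of the things shaped like the warmer, the grey one is meant.

How it is judged:
On the way, in this order (a step that is already met when the one before it is completed fails the run):
1. the red plug is pulled clear of the block (its tip above the block's top) (z of plug_red in the frame of block above 0.036 m), for 0.1 s.
2. the red plug is in the tray and released (x of plug_red_head in the frame of tray between -0.05 and 0.05 m and y of plug_red_head in the frame of tray between -0.06 and 0.06 m and z of plug_red_head in the frame of tray below 0.065 m and contact force between plug_red and tray above 0.05 N and contact force between plug_red and the fingers below 0.05 N), for 0.2 s.
3. the dish is carried by the lifter, at least 12 mm above the warmer's rails (z of dish in the frame of warmer_rest above 0.012 m and contact force between dish and lifter above 0.1 N and contact force between dish and warmer below 0.02 N), for 0.2 s.
4. the dish rests level in the middle of the cooling stand, off the lifter (horizontal distance between dish and stand_rest below 0.02 m and z of dish in the frame of stand_rest between -0.003 and 0.003 m and angle between dish's own z axis and vertical below 0.06 rad and contact force between dish and lifter below 0.02 N), for 0.2 s.
At the end, for the whole second after the job is handed in: Red plug released, at rest in the tray; dish at rest on the stand's rails, centred within 20 mm, within 3 mm of rail height, level within 0.06 rad, off the lifter; lifter at rest flat on the bench or papers (12 mm, 0.1 rad), touching neither stand nor warmer; grey plug moved under 6 mm (all of step 2 and all of step 4 and linear speed of each of dish, plug_red, lifter below 0.02 m/s and height (world z) of lifter between -0.003 and 0.012 m and angle between lifter's own z axis and vertical below 0.1 rad and contact force between lifter and stand below 0.02 N and contact force between lifter and warmer below 0.02 N and distance of plug_grey from where it was at the start of the episode below 0.006 m).
It fails at once if the gripper or arm touches the hot dish (contact force between dish and the fingers above 0.3 N or contact force between dish and the arm above 0.3 N).
It fails at once if the dish is tipped by more than 0.35 rad (angle between dish's own z axis and vertical above 0.35 rad).
It fails at once if the dish is dropped or flung (faster than 0.8 m/s) (linear speed of dish above 0.8 m/s).
It fails at once if the grey plug is pulled up by more than 10 mm (distance of plug_grey from where it was at the start of the episode above 0.01 m).
It fails at once if a bystander (tape, vial, timer) is moved more than 30 mm or the vial is tipped (distance of any of tape, vial, timer from where it was at the start of the episode above 0.03 m or angle between vial's own z axis and vertical above 0.5 rad).
It also fails if it takes over 72 s, if anything falls off the work surface, if the arm or the gripper's body presses on something with over 40 N, if the wrist force passes 120 N, or if a joint passes its speed limit or range.

ROBOT

A 6-joint arm with a two-finger parallel gripper is mounted at the origin on a cart in front of the work surface, level with it; the furniture and walls round the work are solid. World frame = base frame: x ahead of the robot, y to its left, z up, the work surface at z = 0. Lengths are in m, angles in rad, forces in N, time in s.
With the tool pointing down it reaches from about 0.4 to 0.925 m from the base axis. Payload 3.4 kg.
Tool frame: the origin (TCP) lies on the centre line of the jaws, within the pads' length; the fingertips stand finger_overhang ahead of it and the grasp point (between the pads) is the TCP (finger_overhang is the distance from the TCP to the fingertips, in m); z points along the fingers, y is the line along which they close (so a half turn about z gives the same grasp; the last joint's range is limited). The gripper opens to 85 mm and grips with 20 to 120 N. Pads are 22 mm wide; open, the fingers measure 114 mm over their backs; the gripper's body (76 mm by 85 mm) begins 54 mm behind the grasp point. The pads swing forward as they close: fully open they stand 13 mm farther back than shut.
Start: joints at [-1.276, 0.307, 1.506, -0, 1.328, -0.073], TCP at [0.207, -0.537, 0.25] pointing down, gripper open.
Joint ranges: [-3.12, 3.12], [-1.05, 2.28], [0.14, 2.33], [-1.42, 4.57], [0.1, 2.73], [-2.68, 2.68]. Speed limits (rad/s): [2.57, 2.57, 3.14, 3.14, 3.14, 3.14].

INTERFACE

Orientations are given as a unit quaternion [w, x, y, z].
In Python, from rig import read_state, grab_frame, hand_in, recognise, mark_of, finger_overhang gives the robot as it stands.
- The arm moves only by the shell command python3 -m inch 'ROWS' [FORCE]. ROWS is JSON, a list of rows, each an object of numbers: "dx", "dy", "dz": the shift along the world's x, y, z in mm; "ax", "ay", "az": the turn, a rotation vector about the world's x, y, z in degrees; "grip": the closure, from 0 (fully open) to 1 (shut). A call has 1 to 8 rows; each row is the pose to reach, as a shift and turn from the pose commanded when the call began; what a row does not reach only later rows make up. A row lasts 1/8 s, in which the tool goes at most 62.5 mm and 10.7 degrees, less where a joint would pass 70% of its speed; a pose out of reach is approached as far as the arm can. A call with a gripper value outside its range is refused whole. The fingers move at their own pace and stop on an object; FORCE is the grip in N (left out, the last holds). Time passes only in rows, so rows that repeat a pose let the fingers close. It gives the time, the measured TCP pose, the force, the opening and the grip force at its end, in the units of the state.
- read_state(): the state, without advancing time (a new reading comes with each control period).
- grab_frame(name): name is "scene" or "top"; returns a dict with "image" (480x640x3 uint8, blue, green, red), "fx", "fy", "cx", "cy" (pixels), "k1" (the pictures are not rectified: a ray, as slopes to the right and down, at radius r is drawn at 1 + k1 r^2 times it, then the intrinsics apply), "R" (3x3) and "t" (3): a world point X has camera coordinates R X + t. Camera axes: x right, y down, z forward; pixel columns grow to the right and rows downward; lengths in m; the calibration is good to about 2 mm. A picture is of the moment at which its call begins. There is no depth.
- hand_in(): hands the job in; it is judged then, once.
Trained networks look in the newest picture that a camera, given by its name, has taken for a name from the list of things; names that differ only in an ending like _2 or _b are one class to them, and where a whole thing is asked for, a point or a joint stands for the part that bears it (a point fixed in the world has none). Each returns a list of dicts, best first, with "confidence" (0 to 1); they miss things now and then, are a little off and sometimes report something else, mostly with a low value. They report only what shows in the picture. A call takes as long as a camera call. They do not tell look-alikes from the thing itself.
- recognise(camera, name): "rect" ([left, top, right, bottom] in pixels, round what is visible of it).
- mark_of(camera, name): "pixel" ([column, row] in pixels: a listed point, or the origin of a listed thing).
The state is a dict: "time": time; "qpos": joint angles; "dq": joint speeds; "joint_efforts": joint torques, N m; "position": TCP position; "tool_rot": TCP orientation; "contact_force": force on the tool from outside, world axes, zero at the start; "torque": the same for the moment, N m; "finger_gap": finger opening in m; "grasp_force": force on a finger pad.
Only numpy, scipy, OpenCV 4.12 (cv2) and the standard library are available. Lean on these libraries where they do the work, as an engineer would, in place of code of your own. Each camera call takes 0.05 s, during which the arm holds its last target. There are 200 camera calls.

## Working session

There is one attempt and no reset: what is moved stays moved. The work goes in short steps, Python scripts to look and compute and a shell command to move; the robot and the scene stay as the last step left them, time stands still between calls to the robot, and variables do not carry over. Pictures are saved under pics/ and viewed, at most 10 in all, crops included, and the job is handed in when it is done.

```bash
ls; mkdir -p pics; cat > h.py <<'E'
import numpy as np, cv2
from rig import *
def K(f): return np.array([[f['fx'],0,f['cx']],[0,f['fy'],f['cy']],[0,0,1.]])
def D(f): return np.array([f['k1'],0,0,0.])
def ray(f,px):
    p=cv2.undistortPoints(np.array([[px]],float),K(f),D(f))[0,0]
    R=np.array(f['R']);t=np.array(f['t'])
    return -R.T@t, R.T@np.array([p[0],p[1],1])
def atz(f,px,z):
    c,d=ray(f,px); return c+d*(z-c[2])/d[2]
def tri(obs):
    A=np.zeros((3,3));b=np.zeros(3)
    for f,px in obs:
        c,d=ray(f,px);d=d/np.linalg.norm(d);M=np.eye(3)-np.outer(d,d);A+=M;b+=M@c
    return np.linalg.solve(A,b)
def proj(f,X):
    R=np.array(f['R']);return cv2.projectPoints(np.array(X,float).reshape(-1,1,3),cv2.Rodrigues(R)[0],np.array(f['t'],float),K(f),D(f))[0][:,0]
E
cat > a.py <<'E'
from h import *
np.set_printoptions(precision=3,suppress=True)
s=read_state();print(s['time'],s['position'],finger_overhang if not callable(finger_overhang) else finger_overhang())
for c in('scene','top'):
    f=grab_frame(c);cv2.imwrite(f'pics/{c}0.png',f['image']);print(c,-np.array(f['R']).T@f['t'],f['fx'])
    for n in 'plug_red plug_red_head plug_grey block tray warmer warmer_rest stand stand_rest dish lifter lifter_grip tape vial timer'.split():
        print(c,n,[(np.round(m['pixel']).tolist(),round(m['confidence'],2)) for m in mark_of(c,n)])
E
python3 a.py
```

```text
pics
0.0 [ 0.207 -0.536  0.249] 0.019
scene [ 0.228 -0.629  0.94 ] 465.4028674209223
scene plug_red [([389.0, 329.0], 0.8)]
scene plug_red_head [([410.0, 351.0], 0.71), ([392.0, 316.0], 0.69)]
scene plug_grey [([412.0, 352.0], 0.48)]
scene block [([400.0, 339.0], 0.72)]
scene tray [([331.0, 372.0], 0.78)]
scene warmer [([466.0, 313.0], 0.96), ([353.0, 261.0], 0.75)]
scene warmer_rest [([354.0, 249.0], 0.92), ([472.0, 304.0], 0.86), ([263.0, 240.0], 0.72), ([398.0, 339.0], 0.24)]
scene stand [([297.0, 182.0], 0.57), ([217.0, 180.0], 0.29)]
scene stand_rest [([297.0, 176.0], 0.93)]
scene dish [([352.0, 250.0], 0.93)]
scene lifter [([266.0, 252.0], 0.9), ([299.0, 183.0], 0.4)]
scene lifter_grip [([264.0, 237.0], 0.91)]
scene tape [([378.0, 429.0], 0.84), ([354.0, 261.0], 0.53), ([356.0, 248.0], 0.3)]
scene vial [([299.0, 181.0], 0.68)]
scene timer [([219.0, 178.0], 0.67), ([390.0, 317.0], 0.46)]
top [ 0.44  -0.024  1.648] 569.0697435129969
top plug_red []
top plug_red_head [([399.0, 254.0], 0.46)]
top plug_grey [([223.0, 234.0], 0.53), ([420.0, 250.0], 0.4)]
top block [([411.0, 250.0], 0.98)]
top tray [([403.0, 308.0], 0.81)]
top warmer [([417.0, 194.0], 0.88), ([337.0, 241.0], 0.66), ([285.0, 298.0], 0.17)]
top warmer_rest [([419.0, 189.0], 0.79), ([334.0, 238.0], 0.64)]
top stand [([224.0, 236.0], 0.97)]
top stand_rest [([220.0, 233.0], 0.94), ([330.0, 240.0], 0.28)]
top dish [([336.0, 239.0], 0.91)]
top lifter [([285.0, 296.0], 0.69)]
top lifter_grip [([282.0, 299.0], 0.69)]
top tape [([455.0, 303.0], 0.91)]
top vial [([343.0, 193.0], 0.59)]
top timer [([178.0, 300.0], 0.92)]
```

View pics/scene0.png

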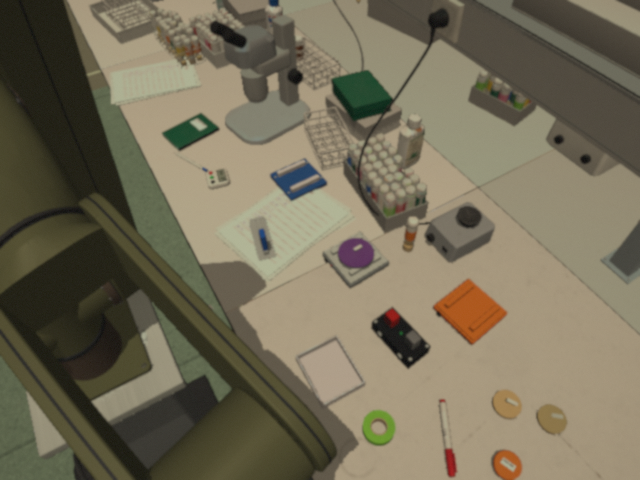

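View pics/top0.png

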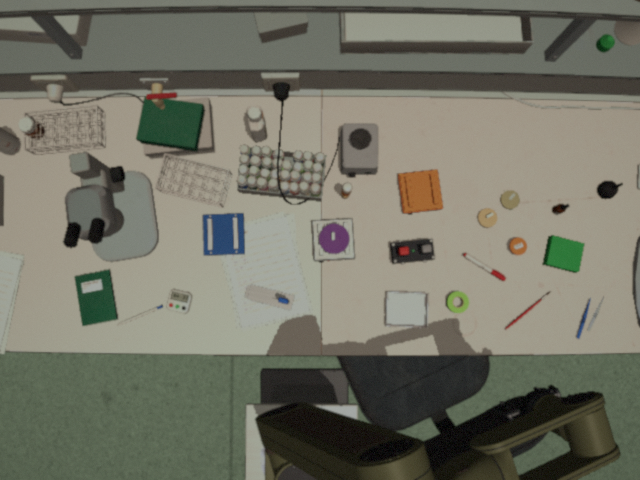

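Scene picture: the red plug is at (392,318), the grey plug at (413,340), and the grey warmer with the dish at (355,255). The orange look-alike is at (470,310), the stand at (298,180), the lifter at (263,240) and the tray at (331,370). Top picture: red plug (403,252), grey plug (427,248), dish (334,238), stand (223,234), lifter grip (283,299), tray (406,308).

Things that could be mistaken:
- **Red plug:** the red pen at top (485,265) and orange discs (517,245). I choose the plug in the block at (403,252).
- **Warmer:** the orange one at top (420,191) or the grey instrument at (359,148). I choose the grey one under the dish at (334,240).
- **Stand:** only the blue one with white rails at (223,234).

```bash
cat > b.py <<'E'
from h import *
np.set_printoptions(precision=3,suppress=True)
t=grab_frame('top')
prev=cv2.imread('pics/top0.png')
im=t['image'];c=im[180:330,200:440]
cv2.imwrite('pics/crop1.png',cv2.resize(c,(800,500),interpolation=cv2.INTER_CUBIC))
s=grab_frame('scene')
P=dict(red_head=((392,316),(399,254)),tray=((331,372),(403,308)),warmer_rest=((354,249),(334,238)),warmer=((353,261),(337,241)),stand_rest=((297,176),(220,233)),stand=((297,182),(224,236)),dish=((352,250),(336,239)),lifter=((266,252),(285,296)),grip=((264,237),(282,299)),block=((400,339),(411,250)),tape=((378,429),(455,303)),timer=((219,178),(178,300)))
for k,(a,b) in P.items():
    X=tri([(s,a),(t,b)]);print(k,X,'err',proj(s,X)[0]-a,proj(t,X)[0]-b)
def blobs(f,mask,name,z):
    n,l,st,ce=cv2.connectedComponentsWithStats(mask.astype(np.uint8))
    for i in np.argsort(-st[1:,4])[:3]+1:
        if st[i,4]<15: continue
        cn=cv2.findContours((l==i).astype(np.uint8),0,1)[0][0].astype(float)[:,0]
        W=np.array([atz(f,p,z)[:2] for p in cn])
        r=cv2.minAreaRect((W*1000).astype(np.float32));print(name,st[i],ce[i],'rect mm',np.round(r[0]),np.round(r[1]),round(r[2],1))
for nm,f in(('top',t),('scene',s)):
    h=cv2.cvtColor(f['image'],cv2.COLOR_BGR2HSV);H,S,V=h[...,0].astype(int),h[...,1],h[...,2]
    blobs(f,((H<6)|(H>174))&(S>150)&(V>80),nm+' red',.08)
    blobs(f,(H>130)&(H<160)&(S>80),nm+' purple',.049)
    blobs(f,(H>100)&(H<125)&(S>110),nm+' blue',.016)
    blobs(f,(V<45),nm+' black',.034)
E
python3 b.py
```

```text
red_head [ 0.583 -0.278  0.051] err [-3.279  0.299] [ 1.269 -2.137]
tray [ 0.426 -0.296 -0.016] err [-0.62  0.1 ] [ 0.178 -0.422]
warmer_rest [ 0.62  -0.09   0.052] err [ 0.904 -0.127] [-0.345  0.687]
warmer [ 0.613 -0.1    0.019] err [ 1.427 -0.205] [-0.536  1.085]
stand_rest [0.639 0.238 0.01 ] err [ 0.022 -0.003] [-0.009  0.02 ]
stand [ 0.632  0.228 -0.002] err [-0.142  0.021] [ 0.055 -0.129]
dish [ 0.614 -0.094  0.058] err [ 1.962 -0.288] [-0.735  1.492]
lifter [ 0.453  0.05  -0.003] err [ 2.257 -0.417] [-0.633  1.89 ]
grip [0.45  0.054 0.054] err [-0.165  0.028] [ 0.048 -0.137]
block [ 0.593 -0.318  0.001] err [ 0.41  -0.041] [-0.156  0.266]
tape [ 0.441 -0.447 -0.005] err [-0.98   0.112] [ 0.304 -0.588]
timer [0.446 0.357 0.001] err [-0.585  0.087] [ 0.177 -0.554]
top red [147  93  29   6 116] [160.31   95.638] rect mm [1030.  409.] [82. 15.] 89.6
top red [399 246  10   9  76] [403.592 250.408] rect mm [ 586. -283.] [22. 25.] 0.3
top red [492 271  13   9  54] [497.796 274.722] rect mm [ 517. -548.] [37. 12.] 56.5
top purple [320 224  28  29 584] [333.618 238.438] rect mm [622. 
[... 668 characters left out ...]
36] [392.434 316.   ] rect mm [ 578. -294.] [32. 24.] 88.7
scene purple [339 239  34  28 691] [355.546 253.379] rect mm [617. -97.] [80. 79.] 58.6
scene blue [275 164  42  28 439] [294.809 176.724] rect mm [633. 229.] [112.  58.] 4.3
scene blue [289 179  36  20 174] [307.069 188.69 ] rect mm [636. 174.] [111.  20.] 2.3
scene blue [260 230   7  19  72] [262.972 238.778] rect mm [455.  79.] [61. 10.] 74.7
scene black [    0     0   135   247 14782] [ 56.522 101.782] rect mm [  72. 1113.] [1660.  324.] 86.7
scene black [    0   228   151   252 12765] [ 75.768 322.338] rect mm [60.  1.] [286. 592.] 18.0
scene black [ 173  377   46   46 1116] [196.668 398.65 ] rect mm [ 166. -224.] [67. 76.] 14.1
```

View pics/crop1.png

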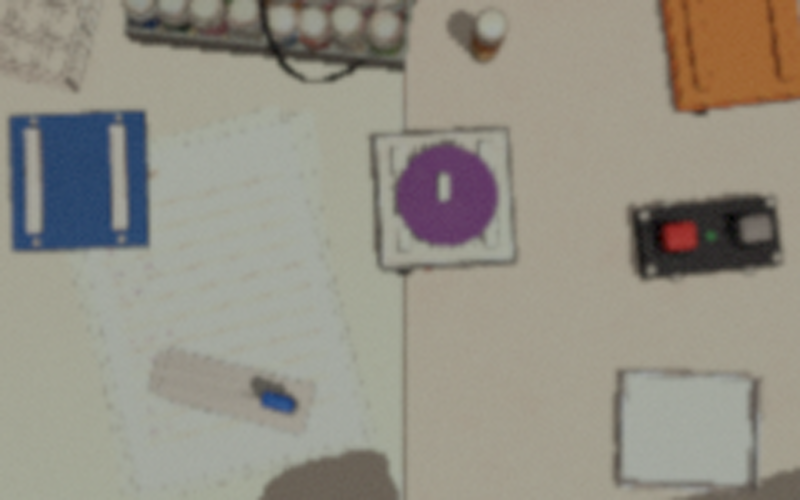

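Crop: the red plug at (681,236) is in the left (+y) socket and the grey plug at (755,228) in the right one. The grey warmer's rails run along world x under the dish (445,193), and the lifter's tip points left (+y), with its grip at (278,401).

```bash
cat > c.py <<'E'
from h import *
np.set_printoptions(precision=4,suppress=True)
t=grab_frame('top');s=grab_frame('scene')
def cr(p): return (p[0]/800*240+200-.35,p[1]/500*150+180-.35)
Q=dict(stand=(.016,[(10,115),(146,112),(149,246),(13,250)]),block=(.034,[(632,208),(775,197),(781,264),(640,277)]),warmer=(.023,[(370,133),(509,127),(517,262),(380,270)]),tray=(.022,[(617,370),(758,375),(756,488),(615,484)]),lifter=(.008,[(162,346),(315,382),(304,434),(150,395)]))
for k,(z,c) in Q.items():
    W=np.array([atz(t,cr(p),z)[:2] for p in c]);r=cv2.minAreaRect((W*1e3).astype(np.float32))
    e=W[1]-W[0]+W[2]-W[3];g=W[0]-W[3]+W[1]-W[2]
    print(k,W.mean(0),'size',np.linalg.norm(e)/2,np.linalg.norm(g)/2,'edge(-y) ang',np.degrees(np.arctan2(e[0],-e[1])),'edge(+x) ang',np.degrees(np.arctan2(g[1],g[0])))
for n,a,b in(('redtop',(392.4,316),(403.6,250.4)),('dish',(355.5,253.4),(333.6,238.4))):
    X=tri([(s,a),(t,b)]);print(n,X,proj(s,X)[0]-a,proj(t,X)[0]-b)
print('top red@.064+.034',atz(t,(403.6,250.4),.098-.01),'grip top',atz(t,cr((278,401)),.08), 'scene grip',atz(s,(263,238.8),.05),'dish top',atz(t,(333.6,238.4),.049),atz(s,(355.5,253.4),.049))
for n in('vial','tape','timer'):
    print(n,[(atz(f,m['pixel'],0),m['confidence']) for f,c in((t,'top'),(s,'scene')) for m in mark_of(c,n)[:1]])
I=s['image']
a=cv2.resize(I[290:400,290:450],(800,550),interpolation=cv2.INTER_CUBIC);cv2.imwrite('pics/s_block.png',a)
b=cv2.resize(I[150:290,210:400],(800,589),interpolation=cv2.INTER_CUBIC);cv2.imwrite('pics/s_warm.png',b)
E
python3 c.py
```

```text
stand [0.6361 0.2271] size 0.11855591830993638 0.11771761926016859 edge(-y) ang 1.760381548781467 edge(+x) ang 2.5199475851887545
block [ 0.5886 -0.3144] size 0.12314067750167215 0.058749385686088014 edge(-y) ang 5.08601182696506 edge(+x) ang 5.147168415088572
warmer [ 0.6219 -0.0891] size 0.11923943403733227 0.11823454343557481 edge(-y) ang 3.2252281836147074 edge(+x) ang 3.8244546329982447
tray [ 0.4241 -0.297 ] size 0.12129650690421645 0.09671748998617342 edge(-y) ang -1.7318123580577507 edge(+x) ang -1.5238381744646063
lifter [0.4566 0.0923] size 0.13642606149514022 0.04447229819826609 edge(-y) ang -13.29963481091914 edge(+x) ang -12.236916194129416
redtop [ 0.5863 -0.2862  0.0617] [ 0.0874 -0.0094] [-0.033   0.0572]
dish [ 0.6222 -0.0906  0.0325] [ 0.1481 -0.0201] [-0.0571  0.1124]
top red@.064+.034 [ 0.584  -0.2819  0.088 ] grip top [0.4465 0.0497 0.08  ] scene grip [0.4464 0.0529 0.05  ] dish top [ 0.6207 -0.0901  0.049 ] [ 0.6147 -0.1003  0.049 ]
vial [(array([ 0.7611, -0.1242,  0.    ]), 0.67), (array([ 0.7483, -0.1244,  0.    ]), 0.86)]
tape [(array([ 0.4462, -0.4449,  0.    ]), 0.6), (array([ 0.437 , -0.4543,  0.    ]), 0.91)]
timer [(array([0.438 , 0.3544, 0.    ]), 0.84), (array([ 0.4444,  0.3515, -0.    ]), 0.68)]
```

View pics/s_block.png

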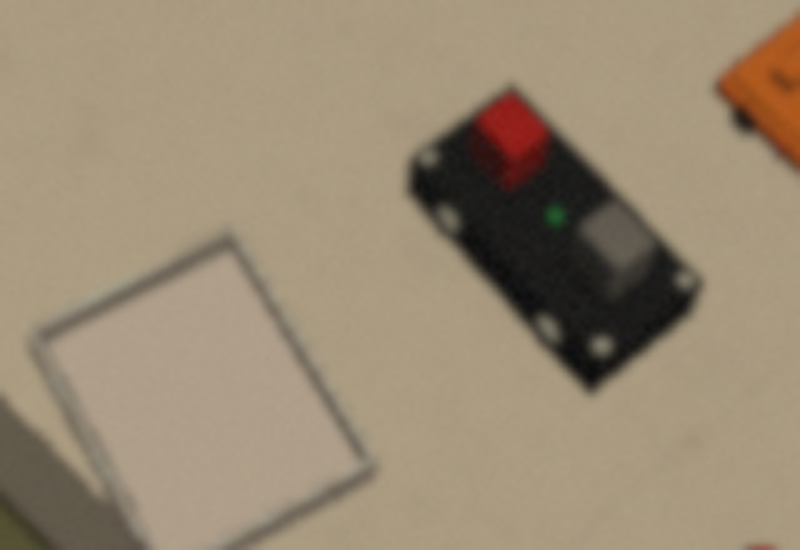

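View pics/s_warm.png

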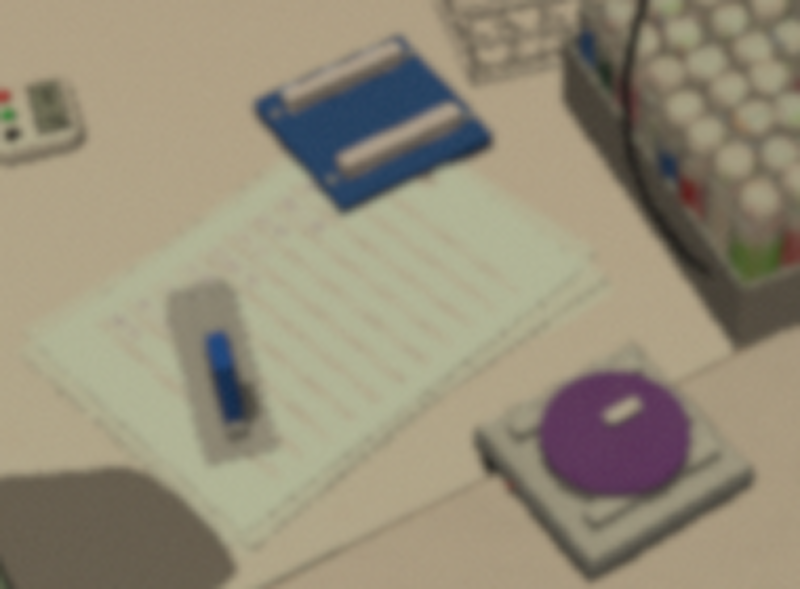

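The scene crops confirm it: red plug in the +y socket at crop (512,125), grey plug at (617,235), lifter tip towards +y and the dish sitting between the rails. I'll cross-check the two cameras on the flat corners.

```bash
cat > d.py <<'E'
from h import *
np.set_printoptions(precision=4,suppress=True)
s=grab_frame('scene')
A=lambda p:(290+p[0]/5-.4,290+p[1]/5-.4)
B=lambda p:(210+p[0]/800*190-.4,150+p[1]/589*140-.4)
Q=dict(stand=(B,.016,[(257,105),(400,38),(491,138),(345,208)]),warmer=(B,.023,[(478,430),(638,348),(750,470),(592,568)]),block=(A,.034,[(413,160),(513,87),(700,280),(592,375)]),tray=(A,.022,[(35,340),(230,235),(373,468)]),lifter=(B,.008,[(170,290),(235,280),(277,450),(208,463)]))
for k,(g,z,c) in Q.items():
    W=np.array([atz(s,g(p),z)[:2] for p in c])
    ctr=W.mean(0) if len(W)==4 else (W[0]+W[2])/2
    print(k,ctr,[round(np.linalg.norm(W[i]-W[i-1]),3) for i in range(1,len(W))],'ang',np.degrees(np.arctan2(*(W[1]-W[0])[::-1])))
E
python3 d.py
```

```text
stand [0.6349 0.2226] [np.float64(0.115), np.float64(0.117), np.float64(0.113)] ang 3.8248490722732753
warmer [ 0.6203 -0.0938] [np.float64(0.113), np.float64(0.108), np.float64(0.113)] ang 1.3138508698563753
block [ 0.586  -0.3189] [np.float64(0.059), np.float64(0.117), np.float64(0.065)] ang 6.544111853556537
tray [ 0.4193 -0.3054] [np.float64(0.095), np.float64(0.117)] ang -0.855530572973073
lifter [0.4577 0.0913] [np.float64(0.041), np.float64(0.137), np.float64(0.041)] ang -19.786824588283803
```

```bash
cat > st.py <<'E'
from rig import *; from scipy.spatial.transform import Rotation as R; import numpy as np
s=read_state();q=s['tool_rot'];M=R.from_quat([*q[1:],q[0]]).as_matrix()
print(round(s['time'],2),np.round(np.array(s['position'])*1e3,1),'toolY yaw',np.degrees(np.arctan2(M[1,1],M[0,1])).round(2),'z',M[:,2].round(3),'F',np.round(s['contact_force'],1),'gap',round(s['finger_gap']*1e3,1),'gf',round(s['grasp_force'],1),'q',np.round(s['qpos'],2))
E
python3 st.py
```

```text
2.15 [ 206.7 -536.6  250.3] toolY yaw -68.93 z [-0. -0. -1.] F [ 0.1  0.6 -0.1] gap 85.7 gf 0.0 q [-1.28  0.31  1.51 -0.    1.33 -0.07]
```

```bash
python3 -m inch '[{"dx":378,"dy":250,"dz":-60,"az":74,"grip":0},{"dx":378,"dy":250,"dz":-60,"az":74,"grip":0},{"dx":378,"dy":250,"dz":-60,"az":74,"grip":0},{"dx":378,"dy":250,"dz":-60,"az":74,"grip":0},{"dx":378,"dy":250,"dz":-60,"az":74,"grip":0},{"dx":378,"dy":250,"dz":-60,"az":74,"grip":0},{"dx":378,"dy":250,"dz":-60,"az":74,"grip":0},{"dx":378,"dy":250,"dz":-60,"az":74,"grip":0}]'; python3 st.py
cat > e.py <<'E'
from h import *
import sys
s=grab_frame('scene');t=grab_frame('top')
x,y=(int(float(v)) for v in sys.argv[2:4])
def cut(I,u,v): 
    u=min(max(u,50),590);v=min(max(v,60),420)
    return cv2.resize(I[v-60:v+60,u-50:u+50],(400,480),interpolation=cv2.INTER_CUBIC)
x2,y2=(int(float(v)) for v in sys.argv[4:6])
cv2.imwrite('pics/'+sys.argv[1],np.hstack([cut(s['image'],x,y),cut(t['image'],x2,y2)]))
E
python3 e.py g1.png 392 300 403 250
```

```text
2.15 [ 206.7 -536.6  250.3] toolY yaw -68.93 z [-0. -0. -1.] F [ 0.1  0.6 -0.1] gap 85.7 gf 0.0 q [-1.28  0.31  1.51 -0.    1.33 -0.07]schema error: expected keys dx, dy, dz, ax, ay, az, grip
```

View pics/g1.png

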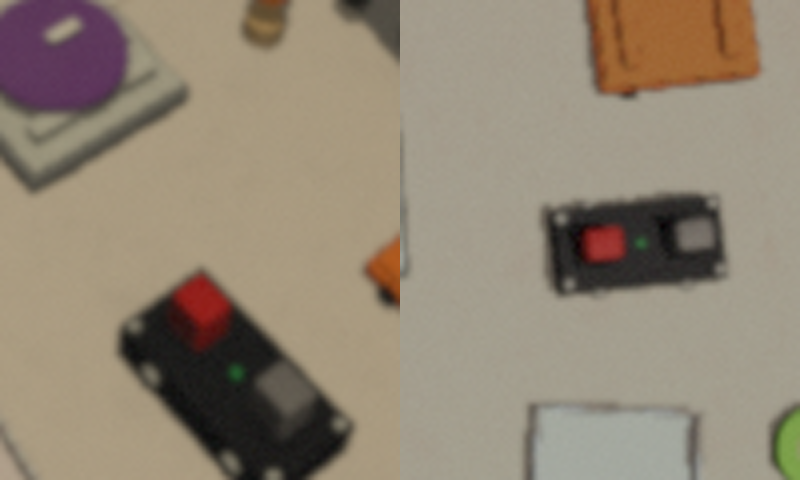

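The move was refused because every row needs all seven keys, so the scene hasn't changed.

```bash
python3 -m inch '[{"dx":378,"dy":250,"dz":-60,"ax":0,"ay":0,"az":74,"grip":0},{"dx":378,"dy":250,"dz":-60,"ax":0,"ay":0,"az":74,"grip":0},{"dx":378,"dy":250,"dz":-60,"ax":0,"ay":0,"az":74,"grip":0},{"dx":378,"dy":250,"dz":-60,"ax":0,"ay":0,"az":74,"grip":0},{"dx":378,"dy":250,"dz":-60,"ax":0,"ay":0,"az":74,"grip":0},{"dx":378,"dy":250,"dz":-60,"ax":0,"ay":0,"az":74,"grip":0},{"dx":378,"dy":250,"dz":-60,"ax":0,"ay":0,"az":74,"grip":0},{"dx":378,"dy":250,"dz":-60,"ax":0,"ay":0,"az":74,"grip":0}]'; python3 st.py; python3 e.py g2.png 392 300 403 250
```

```text
time: 3.25
position: [0.5875, -0.2839, 0.1895]
tool_rot: [-0.0, 0.674, 0.739, 0.0]
contact_force: [0.7, -0.8, -0.9]
finger_gap: 0.0853
grasp_force: 0.0
3.25 [ 587.5 -283.9  189.5] toolY yaw 5.3 z [ 0.     0.001 -1.   ] F [ 0.7 -0.8 -0.9] gap 85.3 gf 0.0 q [-0.52  0.46  1.42  0.    1.26 -0.61]
```

View pics/g2.png

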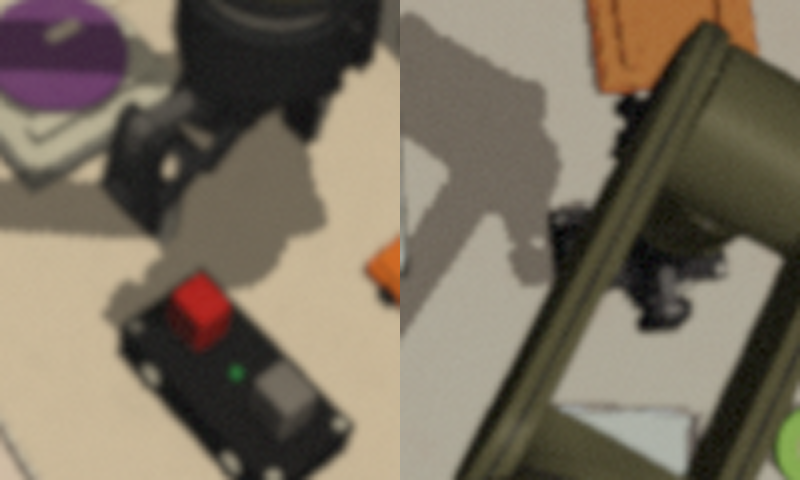

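The gripper is above the block in both views, with its fingers lined up along world x over the red plug (scene half, 200,305). Next I descend with the jaws open.

```bash
python3 -m inch '[{"dx":0,"dy":0,"dz":-40,"ax":0,"ay":0,"az":0,"grip":0},{"dx":0,"dy":0,"dz":-75,"ax":0,"ay":0,"az":0,"grip":0},{"dx":0,"dy":0,"dz":-100,"ax":0,"ay":0,"az":0,"grip":0.3},{"dx":0,"dy":0,"dz":-115,"ax":0,"ay":0,"az":0,"grip":0.3},{"dx":0,"dy":0,"dz":-124,"ax":0,"ay":0,"az":0,"grip":0.3},{"dx":0,"dy":0,"dz":-127,"ax":0,"ay":0,"az":0,"grip":0.3},{"dx":0,"dy":0,"dz":-127,"ax":0,"ay":0,"az":0,"grip":0.3},{"dx":0,"dy":0,"dz":-127,"ax":0,"ay":0,"az":0,"grip":0.3}]' 60; python3 st.py; python3 e.py g3.png 392 310 403 250
```

```text
time: 4.35
position: [0.5853, -0.2868, 0.0642]
tool_rot: [0.001, 0.675, 0.738, 0.0]
contact_force: [-1.1, -0.5, 0.7]
finger_gap: 0.0596
grasp_force: 0.0
4.35 [ 585.3 -286.8   64.2] toolY yaw 5.08 z [ 0.001 -0.001 -1.   ] F [-1.1 -0.5  0.7] gap 59.6 gf 0.0 q [-0.52  0.58  1.55 -0.    1.   -0.61]
```

View pics/g3.png

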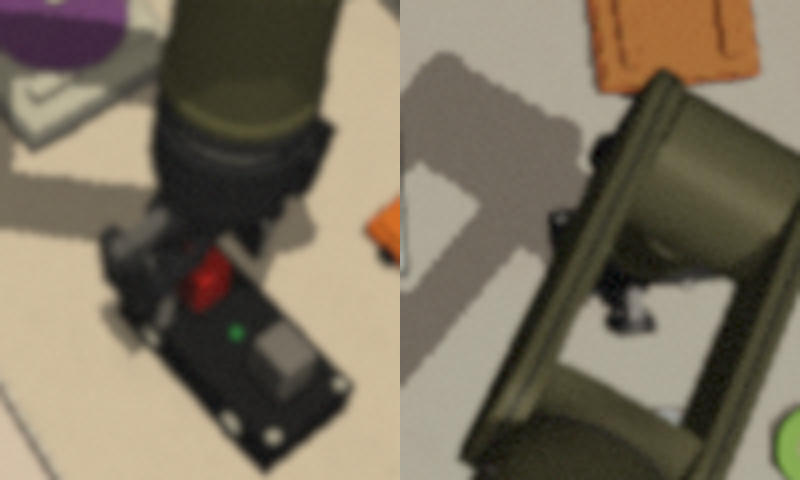

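The fingers straddle the red plug (scene half, 207,275) and are clear of the grey one. Closing.

```bash
python3 -m inch '[{"dx":0,"dy":0,"dz":0,"ax":0,"ay":0,"az":0,"grip":1},{"dx":0,"dy":0,"dz":0,"ax":0,"ay":0,"az":0,"grip":1},{"dx":0,"dy":0,"dz":0,"ax":0,"ay":0,"az":0,"grip":1},{"dx":0,"dy":0,"dz":0,"ax":0,"ay":0,"az":0,"grip":1},{"dx":0,"dy":0,"dz":0,"ax":0,"ay":0,"az":0,"grip":1},{"dx":0,"dy":0,"dz":0,"ax":0,"ay":0,"az":0,"grip":1}]' 80; python3 st.py
```

```text
time: 5.2
position: [0.5851, -0.2867, 0.0637]
tool_rot: [0.0, 0.675, 0.738, 0.0]
contact_force: [0.4, 1.0, 4.1]
finger_gap: 0.0209
grasp_force: 78.6
5.2 [ 585.1 -286.7   63.7] toolY yaw 5.07 z [ 0.001 -0.    -1.   ] F [0.4 1.  4.1] gap 20.9 gf 78.6 q [-0.52  0.58  1.55  0.    1.   -0.61]
```

```bash
python3 -m inch '[{"dx":0,"dy":0,"dz":3,"ax":0,"ay":0,"az":0,"grip":1},{"dx":0,"dy":0,"dz":7,"ax":0,"ay":0,"az":0,"grip":1},{"dx":0,"dy":0,"dz":12,"ax":0,"ay":0,"az":0,"grip":1},{"dx":0,"dy":0,"dz":20,"ax":0,"ay":0,"az":0,"grip":1},{"dx":0,"dy":0,"dz":35,"ax":0,"ay":0,"az":0,"grip":1},{"dx":0,"dy":0,"dz":50,"ax":0,"ay":0,"az":0,"grip":1},{"dx":0,"dy":0,"dz":60,"ax":0,"ay":0,"az":0,"grip":1},{"dx":0,"dy":0,"dz":60,"ax":0,"ay":0,"az":0,"grip":1}]'; python3 st.py
python3 - <<'E'
from h import *
for c in('scene','top'):
    f=grab_frame(c)
    for n in('plug_red_head','plug_grey','tray'): print(c,n,[(np.round(m['pixel']),round(m['confidence'],2)) for m in mark_of(c,n)[:2]])
E
```

```text
time: 6.2
position: [0.5853, -0.287, 0.125]
tool_rot: [0.001, 0.675, 0.738, 0.0]
contact_force: [-0.3, 0.5, -0.2]
finger_gap: 0.0209
grasp_force: 81.8
6.2 [ 585.3 -287.   125. ] toolY yaw 5.07 z [ 0.002 -0.001 -1.   ] F [-0.3  0.5 -0.2] gap 20.9 gf 81.8 q [-0.52  0.52  1.5  -0.    1.13 -0.61]
scene plug_red_head [(array([394., 303.]), 0.7)]
scene plug_grey [(array([410., 351.]), 0.49)]
scene tray [(array([329., 371.]), 0.72)]
top plug_red_head [(array([406., 308.]), 0.48)]
top plug_grey []
top tray [(array([404., 308.]), 0.43)]
```

```bash
python3 -m inch '[{"dx":-50,"dy":-4,"dz":5,"ax":0,"ay":0,"az":0,"grip":1},{"dx":-100,"dy":-8,"dz":5,"ax":0,"ay":0,"az":0,"grip":1},{"dx":-145,"dy":-12,"dz":0,"ax":0,"ay":0,"az":0,"grip":1},{"dx":-163,"dy":-13,"dz":-25,"ax":0,"ay":0,"az":0,"grip":1},{"dx":-163,"dy":-13,"dz":-45,"ax":0,"ay":0,"az":0,"grip":1},{"dx":-163,"dy":-13,"dz":-57,"ax":0,"ay":0,"az":0,"grip":1},{"dx":-163,"dy":-13,"dz":-61,"ax":0,"ay":0,"az":0,"grip":1},{"dx":-163,"dy":-13,"dz":-63,"ax":0,"ay":0,"az":0,"grip":1}]'; python3 -m inch '[{"dx":0,"dy":0,"dz":-1,"ax":0,"ay":0,"az":0,"grip":1},{"dx":0,"dy":0,"dz":-2,"ax":0,"ay":0,"az":0,"grip":1},{"dx":0,"dy":0,"dz":-2,"ax":0,"ay":0,"az":0,"grip":1}]'
```

```text
time: 7.6
position: [0.4224, -0.2998, 0.0603]
tool_rot: [0.0, 0.675, 0.738, 0.0]
contact_force: [-0.1, 0.2, 0.3]
finger_gap: 0.0208
grasp_force: 81.8
time: 7.98
position: [0.4221, -0.2997, 0.0587]
tool_rot: [0.0, 0.675, 0.738, 0.0]
contact_force: [1.3, -0.9, -0.3]
finger_gap: 0.0208
grasp_force: 81.9
```

```bash
python3 -m inch '[{"dx":0,"dy":0,"dz":-0.5,"ax":0,"ay":0,"az":0,"grip":1},{"dx":0,"dy":0,"dz":-1,"ax":0,"ay":0,"az":0,"grip":1},{"dx":0,"dy":0,"dz":-1,"ax":0,"ay":0,"az":0,"grip":1}]'; python3 -m inch '[{"dx":0,"dy":0,"dz":0,"ax":0,"ay":0,"az":0,"grip":0.5},{"dx":0,"dy":0,"dz":0,"ax":0,"ay":0,"az":0,"grip":0},{"dx":0,"dy":0,"dz":0,"ax":0,"ay":0,"az":0,"grip":0},{"dx":0,"dy":0,"dz":0,"ax":0,"ay":0,"az":0,"grip":0},{"dx":0,"dy":0,"dz":0,"ax":0,"ay":0,"az":0,"grip":0},{"dx":0,"dy":0,"dz":20,"ax":0,"ay":0,"az":0,"grip":0},{"dx":0,"dy":0,"dz":60,"ax":0,"ay":0,"az":0,"grip":0},{"dx":0,"dy":0,"dz":110,"ax":0,"ay":0,"az":0,"grip":0}]'
```

```text
time: 8.35
position: [0.4221, -0.2998, 0.0586]
tool_rot: [0.001, 0.675, 0.738, 0.0]
contact_force: [-1.0, 1.9, 8.4]
finger_gap: 0.0206
grasp_force: 83.3
time: 9.35
position: [0.4209, -0.2989, 0.1674]
tool_rot: [-0.002, 0.675, 0.738, -0.0]
contact_force: [-0.2, -0.4, 0.4]
finger_gap: 0.0854
grasp_force: 0.0
```

```bash
python3 -m inch '[{"dx":26,"dy":350,"dz":10,"ax":0,"ay":0,"az":-18,"grip":0},{"dx":26,"dy":350,"dz":10,"ax":0,"ay":0,"az":-18,"grip":0},{"dx":26,"dy":350,"dz":10,"ax":0,"ay":0,"az":-18,"grip":0},{"dx":26,"dy":350,"dz":10,"ax":0,"ay":0,"az":-18,"grip":0},{"dx":26,"dy":350,"dz":10,"ax":0,"ay":0,"az":-18,"grip":0},{"dx":26,"dy":350,"dz":10,"ax":0,"ay":0,"az":-18,"grip":0},{"dx":26,"dy":350,"dz":10,"ax":0,"ay":0,"az":-18,"grip":0},{"dx":26,"dy":350,"dz":10,"ax":0,"ay":0,"az":-18,"grip":0}]';python3 st.py
cat > f.py <<'E'
from h import *
np.set_printoptions(precision=4,suppress=True)
t=grab_frame('top');s=grab_frame('scene')
for nm,f in(('top',t),('scene',s)):
    h=cv2.cvtColor(f['image'],cv2.COLOR_BGR2HSV);H,S,V=h[...,0].astype(int),h[...,1],h[...,2]
    for n,m in(('red',((H<6)|(H>174))&(S>130)&(V>60)),('purple',(H>130)&(H<160)&(S>80)),('blue',(H>100)&(H<125)&(S>110))):
        k,l,st,ce=cv2.connectedComponentsWithStats(m.astype(np.uint8))
        for i in np.argsort(-st[1:,4])[:3]+1:
            if st[i,4]>15: print(nm,n,st[i],ce[i].round(1),'@.05',atz(f,ce[i],.05)[:2])
E
python3 f.py
```

```text
time: 10.35
position: [0.4475, 0.0501, 0.1772]
tool_rot: [0.0, 0.782, 0.623, -0.0]
contact_force: [0.4, -0.7, 0.2]
finger_gap: 0.0852
grasp_force: 0.0
10.35 [447.5  50.1 177.2] toolY yaw -12.87 z [-0.    -0.001 -1.   ] F [ 0.4 -0.7  0.2] gap 85.2 gf 0.0 q [ 0.02  0.21  1.86 -0.    1.07  0.24]
top red [147  93  29   6 129] [160.8  95.6] @.05 [1.0406 0.4177]
top red [492 270  13  10  64] [498.  274.7] @.05 [ 0.5195 -0.5575]
top red [403 306  10   7  62] [407.8 309. ] @.05 [ 0.4227 -0.2984]
top purple [320 224  28  29 584] [333.6 238.4] @.05 [ 0.6206 -0.0901]
top blue [212 214  23  40 762] [222.6 233.8] @.05 [0.6319 0.2244]
top blue [237 214   7  39 188] [240.5 233.2] @.05 [0.6341 0.1736]
top blue [204 216   5  38 109] [205.3 234.4] @.05 [0.6301 0.2737]
scene red [445 449  11  28 218] [450.3 462.2] @.05 [ 0.507  -0.5733]
scene red [323 353  14  19 171] [329.5 361.6] @.05 [ 0.4223 -0.2995]
scene purple [339 239  34  28 692] [355.6 253.4] @.05 [ 0.6144 -0.1009]
scene blue [286 164  30  21 308] [299.9 174.1] @.05 [0.6314 0.2029]
scene blue [289 179  36  20 172] [307.1 188.7] @.05 [0.6211 0.1445]
scene blue [259 229   8  20  87] [262.9 238. ] @.05 [0.4472 0.0552]
```

The plug is standing in the tray at about (0.4225, -0.299), and the arm is over the lifter. I'll descend and grip it.

```bash
python3 -m inch '[{"dx":0,"dy":1,"dz":-40,"ax":0,"ay":0,"az":0,"grip":0},{"dx":0,"dy":1,"dz":-75,"ax":0,"ay":0,"az":0,"grip":0},{"dx":0,"dy":1,"dz":-100,"ax":0,"ay":0,"az":0,"grip":0},{"dx":0,"dy":1,"dz":-115,"ax":0,"ay":0,"az":0,"grip":0},{"dx":0,"dy":1,"dz":-121,"ax":0,"ay":0,"az":0,"grip":0.3},{"dx":0,"dy":1,"dz":-121,"ax":0,"ay":0,"az":0,"grip":0.6},{"dx":0,"dy":1,"dz":-121,"ax":0,"ay":0,"az":0,"grip":0.6},{"dx":0,"dy":1,"dz":-121,"ax":0,"ay":0,"az":0,"grip":0.6}]' 40
python3 -m inch '[{"dx":0,"dy":0,"dz":0,"ax":0,"ay":0,"az":0,"grip":1},{"dx":0,"dy":0,"dz":0,"ax":0,"ay":0,"az":0,"grip":1},{"dx":0,"dy":0,"dz":0,"ax":0,"ay":0,"az":0,"grip":1},{"dx":0,"dy":0,"dz":0,"ax":0,"ay":0,"az":0,"grip":1}]' 90;python3 st.py
```

```text
time: 11.45
position: [0.4483, 0.0514, 0.057]
tool_rot: [0.0, 0.782, 0.623, 0.001]
contact_force: [1.2, -0.4, 1.1]
finger_gap: 0.0341
grasp_force: 0.0
time: 11.95
position: [0.4481, 0.0515, 0.0569]
tool_rot: [0.0, 0.782, 0.623, 0.0]
contact_force: [-1.2, 0.1, 6.7]
finger_gap: 0.0131
grasp_force: 88.3
11.95 [448.1  51.5  56.9] toolY yaw -12.91 z [ 0.001 -0.    -1.   ] F [-1.2  0.1  6.7] gap 13.1 gf 88.3 q [ 0.02  0.39  2.01 -0.    0.74  0.25]
```

```bash
python3 -m inch '[{"dx":0,"dy":0,"dz":25,"ax":0,"ay":0,"az":0,"grip":1},{"dx":0,"dy":0,"dz":60,"ax":0,"ay":0,"az":0,"grip":1},{"dx":0,"dy":-20,"dz":80,"ax":0,"ay":0,"az":-8,"grip":1},{"dx":-5,"dy":-45,"dz":80,"ax":0,"ay":0,"az":-17,"grip":1},{"dx":-10,"dy":-70,"dz":80,"ax":0,"ay":0,"az":-26,"grip":1},{"dx":-15,"dy":-95,"dz":80,"ax":0,"ay":0,"az":-35,"grip":1},{"dx":-17,"dy":-120,"dz":80,"ax":0,"ay":0,"az":-44,"grip":1},{"dx":-17,"dy":-140,"dz":80,"ax":0,"ay":0,"az":-53,"grip":1}]';python3 st.py
```

```text
time: 12.95
position: [0.4301, -0.0892, 0.1361]
tool_rot: [-0.0, 0.979, 0.206, -0.0]
contact_force: [-0.6, -0.2, -1.6]
finger_gap: 0.0132
grasp_force: 87.9
12.95 [430.1 -89.2 136.1] toolY yaw -66.24 z [-0.001  0.    -1.   ] F [-0.6 -0.2 -1.6] gap 13.2 gf 87.9 q [-0.3   0.25  1.94 -0.    0.95  0.86]
```

```bash
python3 -m inch '[{"dx":0,"dy":-7,"dz":0,"ax":0,"ay":0,"az":-8,"grip":1},{"dx":0,"dy":-13,"dz":0,"ax":0,"ay":0,"az":-16,"grip":1},{"dx":0,"dy":-13,"dz":0,"ax":0,"ay":0,"az":-21,"grip":1},{"dx":0,"dy":-13,"dz":0,"ax":0,"ay":0,"az":-21,"grip":1},{"dx":0,"dy":-13,"dz":0,"ax":0,"ay":0,"az":-21,"grip":1}]';python3 st.py
python3 - <<'E'
from h import *
s=grab_frame('scene');t=grab_frame('top')
S,T=s['image'],t['image']
# mark expected blade outline at its current pose
x0,y0,z0=.431,-.1015,.085;a=np.radians(3);u=np.array([np.cos(a),np.sin(a),0]);v=np.array([-u[1],u[0],0]);o=np.array([x0,y0,z0])
C=[o+114*u/1e3+22*v/1e3,o+114*u/1e3-22*v/1e3]
for f in(s,t): print(proj(f,C).round(1))
def cut(I,u,v): return cv2.resize(I[v-60:v+60,u-50:u+50],(400,480),interpolation=cv2.INTER_CUBIC)
cv2.imwrite('pics/ins.png',np.hstack([cut(S,335,270),cut(T,340,255)]))
E
```

```text
time: 13.58
position: [0.4305, -0.1014, 0.1362]
tool_rot: [-0.0, 1.0, 0.028, -0.0]
contact_force: [0.3, 0.9, -0.8]
finger_gap: 0.0132
grasp_force: 87.9
13.57 [ 430.5 -101.4  136.2] toolY yaw -86.83 z [-0.  0. -1.] F [ 0.3  0.9 -0.8] gap 13.2 gf 87.9 q [-0.33  0.25  1.93  0.    0.96  1.19]
[[323.7 249.1]
 [334.6 262.1]]
[[328.1 264.7]
 [344.1 263.9]]
```

View pics/ins.png

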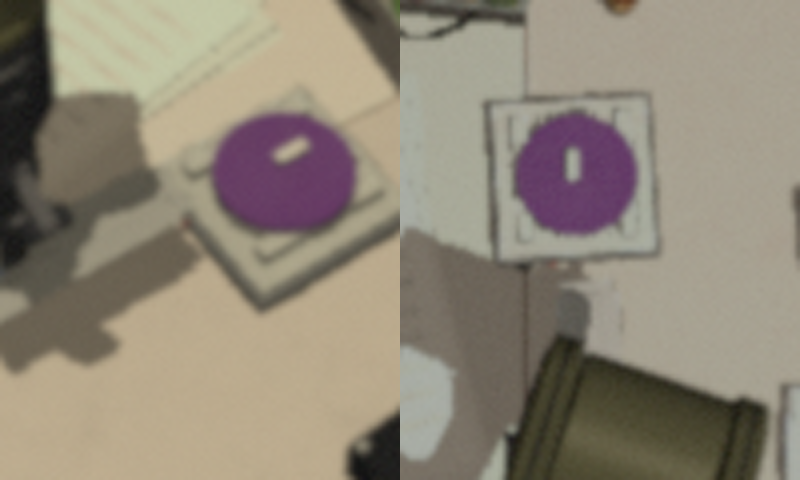

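The blade tip is just short of the warmer, at scene crop (155–190, 165–215) and top crop (552–620, 280). That matches the projected pose and it is centred between the rails. I'll lower it to gap height and slide it in.

```bash
python3 -m inch '[{"dx":-5,"dy":1,"dz":-25,"ax":0,"ay":0,"az":0,"grip":1},{"dx":-5,"dy":1,"dz":-50,"ax":0,"ay":0,"az":0,"grip":1},{"dx":-5,"dy":1,"dz":-57,"ax":0,"ay":0,"az":0,"grip":1},{"dx":-5,"dy":1,"dz":-57,"ax":0,"ay":0,"az":0,"grip":1},{"dx":5,"dy":1.5,"dz":-57,"ax":0,"ay":0,"az":0,"grip":1},{"dx":20,"dy":2,"dz":-57,"ax":0,"ay":0,"az":0,"grip":1},{"dx":30,"dy":2.5,"dz":-57,"ax":0,"ay":0,"az":0,"grip":1},{"dx":30,"dy":2.5,"dz":-57,"ax":0,"ay":0,"az":0,"grip":1}]';python3 st.py
```

```text
time: 14.68
position: [0.4626, -0.0993, 0.0796]
tool_rot: [0.0, 1.0, 0.027, 0.001]
contact_force: [-0.8, 1.0, -1.3]
finger_gap: 0.0131
grasp_force: 87.9
14.68 [462.6 -99.3  79.6] toolY yaw -86.89 z [ 0.002 -0.001 -1.   ] F [-0.8  1.  -1.3] gap 13.1 gf 87.9 q [-0.3   0.38  1.94  0.    0.83  1.22]
```

```bash
python3 -m inch '[{"dx":15,"dy":0.8,"dz":0,"ax":0,"ay":0,"az":0,"grip":1},{"dx":30,"dy":1.5,"dz":0,"ax":0,"ay":0,"az":0,"grip":1},{"dx":45,"dy":2.3,"dz":0,"ax":0,"ay":0,"az":0,"grip":1},{"dx":45,"dy":2.3,"dz":0,"ax":0,"ay":0,"az":0,"grip":1}]'; python3 -m inch '[{"dx":15,"dy":0.8,"dz":0,"ax":0,"ay":0,"az":0,"grip":1},{"dx":30,"dy":1.5,"dz":0,"ax":0,"ay":0,"az":0,"grip":1},{"dx":44,"dy":2.3,"dz":0,"ax":0,"ay":0,"az":0,"grip":1},{"dx":44,"dy":2.3,"dz":0,"ax":0,"ay":0,"az":0,"grip":1}]'; python3 st.py; python3 f.py | grep purple
```

```text
time: 15.18
position: [0.5079, -0.097, 0.0794]
tool_rot: [0.0, 1.0, 0.027, 0.001]
contact_force: [0.4, -0.1, -2.2]
finger_gap: 0.0129
grasp_force: 87.9
time: 15.68
position: [0.5517, -0.0946, 0.0794]
tool_rot: [0.0, 1.0, 0.027, 0.001]
contact_force: [0.2, -0.0, -1.5]
finger_gap: 0.0128
grasp_force: 87.9
15.68 [551.7 -94.6  79.4] toolY yaw -86.9 z [ 0.002 -0.    -1.   ] F [ 0.2 -0.  -1.5] gap 12.8 gf 87.9 q [-0.25  0.47  1.75  0.    0.92  1.27]
top purple [330 224  16   8  70] [337.  227.6] @.05 [ 0.6515 -0.0998]
scene purple [342 239  31  28 525] [358.8 253.9] @.05 [ 0.6201 -0.1063]
```

```bash
python3 -m inch '[{"dx":0,"dy":0,"dz":2,"ax":0,"ay":0,"az":0,"grip":1},{"dx":0,"dy":0,"dz":4,"ax":0,"ay":0,"az":0,"grip":1},{"dx":0,"dy":0,"dz":6,"ax":0,"ay":0,"az":0,"grip":1},{"dx":0,"dy":0,"dz":9,"ax":0,"ay":0,"az":0,"grip":1},{"dx":0,"dy":0,"dz":13,"ax":0,"ay":0,"az":0,"grip":1},{"dx":0,"dy":0,"dz":19,"ax":0,"ay":0,"az":0,"grip":1},{"dx":0,"dy":0,"dz":27,"ax":0,"ay":0,"az":0,"grip":1},{"dx":0,"dy":0,"dz":30,"ax":0,"ay":0,"az":0,"grip":1}]' 120; python3 -m inch '[{"dx":0,"dy":0,"dz":4,"ax":0,"ay":0,"az":0,"grip":1},{"dx":0,"dy":0,"dz":8,"ax":0,"ay":0,"az":0,"grip":1},{"dx":0,"dy":0,"dz":10,"ax":0,"ay":0,"az":0,"grip":1},{"dx":0,"dy":0,"dz":10,"ax":0,"ay":0,"az":0,"grip":1}]'; python3 st.py; python3 f.py | grep purple
```

```text
time: 16.77
position: [0.5502, -0.0946, 0.1102]
tool_rot: [0.0, 1.0, 0.027, 0.001]
contact_force: [-0.1, -0.5, -1.8]
finger_gap: 0.0129
grasp_force: 116.8
time: 17.27
position: [0.5498, -0.0945, 0.1194]
tool_rot: [0.0, 1.0, 0.027, 0.0]
contact_force: [-0.7, -0.1, -1.8]
finger_gap: 0.0124
grasp_force: 116.8
17.27 [549.8 -94.5 119.4] toolY yaw -86.93 z [ 0. -0. -1.] F [-0.7 -0.1 -1.8] gap 12.4 gf 116.8 q [-0.25  0.41  1.71  0.    1.01  1.27]
top purple [330 222  17   9  70] [337.8 225.7] @.05 [ 0.6568 -0.1019]
scene purple [341 230  33  28 554] [359.3 245.3] @.05 [ 0.6353 -0.0855]
```

```bash
python3 -m inch '[{"dx":0,"dy":4,"dz":0,"ax":0,"ay":0,"az":0,"grip":1},{"dx":0,"dy":11,"dz":0,"ax":0,"ay":0,"az":0,"grip":1},{"dx":1,"dy":21,"dz":0,"ax":0,"ay":0,"az":0,"grip":1},{"dx":1,"dy":34,"dz":0,"ax":0,"ay":0,"az":0,"grip":1},{"dx":2,"dy":48,"dz":0,"ax":0,"ay":0,"az":0,"grip":1},{"dx":3,"dy":63,"dz":0,"ax":0,"ay":0,"az":0,"grip":1},{"dx":3,"dy":78,"dz":0,"ax":0,"ay":0,"az":0,"grip":1},{"dx":4,"dy":94,"dz":0,"ax":0,"ay":0,"az":0,"grip":1}]'
python3 -m inch '[{"dx":1,"dy":16,"dz":0,"ax":0,"ay":0,"az":0,"grip":1},{"dx":2,"dy":32,"dz":0,"ax":0,"ay":0,"az":0,"grip":1},{"dx":2,"dy":48,"dz":0,"ax":0,"ay":0,"az":0,"grip":1},{"dx":3,"dy":64,"dz":0,"ax":0,"ay":0,"az":0,"grip":1},{"dx":4,"dy":80,"dz":0,"ax":0,"ay":0,"az":0,"grip":1},{"dx":5,"dy":96,"dz":0,"ax":0,"ay":0,"az":0,"grip":1},{"dx":5,"dy":112,"dz":0,"ax":0,"ay":0,"az":0,"grip":1},{"dx":6,"dy":128,"dz":0,"ax":0,"ay":0,"az":0,"grip":1}]'
python3 -m inch '[{"dx":1,"dy":16,"dz":0,"ax":0,"ay":0,"az":0,"grip":1},{"dx":1,"dy":31,"dz":0,"ax":0,"ay":0,"az":0,"grip":1},{"dx":2,"dy":45,"dz":0,"ax":0,"ay":0,"az":0,"grip":1},{"dx":2,"dy":58,"dz":0,"ax":0,"ay":0,"az":0,"grip":1},{"dx":3,"dy":70,"dz":0,"ax":0,"ay":0,"az":0,"grip":1},{"dx":3,"dy":80,"dz":0,"ax":0,"ay":0,"az":0,"grip":1},{"dx":4,"dy":89,"dz":0,"ax":0,"ay":0,"az":0,"grip":1},{"dx":4,"dy":95,"dz":0,"ax":0,"ay":0,"az":0,"grip":1}]'
python3 st.py; python3 - <<'E'
from h import *
s=grab_frame('scene');t=grab_frame('top')
def cut(I,u,v): return cv2.resize(I[v-60:v+60,u-50:u+50],(400,480),interpolation=cv2.INTER_CUBIC)
cv2.imwrite('pics/st.png',np.hstack([cut(s['image'],295,175),cut(t['image'],225,235)]))
E
python3 f.py | grep -E 'purple|blue'
```

```text
time: 18.38
position: [0.5536, 0.0007, 0.1193]
tool_rot: [-0.0, 1.0, 0.027, -0.0]
contact_force: [0.4, 0.5, -0.7]
finger_gap: 0.0127
grasp_force: 117.3
time: 19.38
position: [0.5597, 0.1286, 0.1193]
tool_rot: [0.0, 1.0, 0.027, -0.0]
contact_force: [0.8, 0.0, -1.2]
finger_gap: 0.0126
grasp_force: 117.3
time: 20.38
position: [0.5639, 0.223, 0.1193]
tool_rot: [0.0, 1.0, 0.027, 0.0]
contact_force: [-0.4, -0.8, -1.7]
finger_gap: 0.0126
grasp_force: 117.3
20.38 [563.9 223.  119.3] toolY yaw -86.92 z [ 0. -0. -1.] F [-0.4 -0.8 -1.7] gap 12.6 gf 117.3 q [ 0.31  0.47  1.61 -0.    1.07  1.82]
top purple [215 216  21  30 382] [226.1 229.2] @.05 [0.6451 0.2146]
top blue [237 214   7  39 184] [240.5 232.8] @.05 [0.6352 0.1735]
top blue [578 309   9  29  56] [582.  323.2] @.05 [ 0.3813 -0.8005]
top blue [224 214  10   5  26] [229.4 215.6] @.05 [0.6843 0.2061]
scene purple [283 153  29  21 423] [296.8 163.5] @.05 [0.6445 0.2447]
scene blue [277 170  39  22 245] [292.6 180. ] @.05 [0.6035 0.1932]
scene blue [289 179  36  20 172] [307.1 188.7] @.05 [0.6211 0.1445]
scene blue [270   0   7   5  33] [273.2   1.9] @.05 [1.0355 1.1716]
```

View pics/st.png

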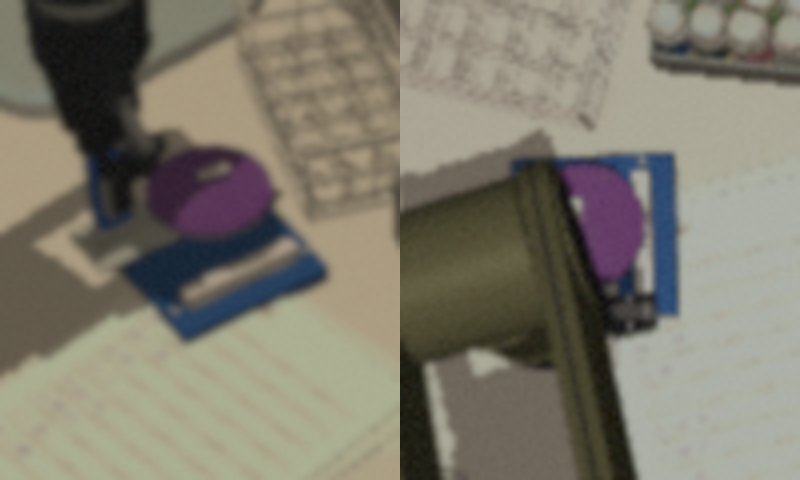

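The dish sits level on the blade over the stand (scene crop 210,190; top crop about 580,222). I'll check its centring numerically.

```bash
python3 - <<'E'
from h import *
s=grab_frame('scene');t=grab_frame('top')
th=np.linspace(0,6.28,60)
for nm,f,ob in(('top',t,'215-236,216-246'),('scene',s,'283-312,153-174')):
    P=proj(f,[[.636+.040*np.cos(a),.225+.040*np.sin(a),.076] for a in th]);print(nm,P.min(0).round(1),P.max(0).round(1),ob)
for nm,f,ob in(('top',t,'320-348,224-253'),('scene',s,'339-373,239-267')):
  for z in(.04,.049):
    P=proj(f,[[.6215+.040*np.cos(a),-.0915+.040*np.sin(a),z] for a in th]);print('old',z,nm,P.min(0).round(1),P.max(0).round(1),ob)
E
```

```text
top [206.7 217.1] [235.3 245.5] 215-236,216-246
scene [282.2 152. ] [311.6 172. ] 283-312,153-174
old 0.04 top [319.9 224.5] [348.  252.5] 320-348,224-253
old 0.049 top [320.  224.1] [348.2 252.2] 320-348,224-253
old 0.04 scene [339.1 238.8] [372.4 265.6] 339-373,239-267
old 0.049 scene [339.1 236.5] [372.7 263.4] 339-373,239-267
```

```bash
python3 -m inch '[{"dx":0,"dy":0,"dz":-5,"ax":0,"ay":0,"az":0,"grip":1},{"dx":0,"dy":0,"dz":-13,"ax":0,"ay":0,"az":0,"grip":1},{"dx":0,"dy":0,"dz":-22,"ax":0,"ay":0,"az":0,"grip":1},{"dx":0,"dy":0,"dz":-29,"ax":0,"ay":0,"az":0,"grip":1},{"dx":0,"dy":0,"dz":-34,"ax":0,"ay":0,"az":0,"grip":1},{"dx":0,"dy":0,"dz":-37,"ax":0,"ay":0,"az":0,"grip":1},{"dx":0,"dy":0,"dz":-39,"ax":0,"ay":0,"az":0,"grip":1},{"dx":0,"dy":0,"dz":-41,"ax":0,"ay":0,"az":0,"grip":1}]'
python3 -m inch '[{"dx":0,"dy":0,"dz":-1.5,"ax":0,"ay":0,"az":0,"grip":1},{"dx":0,"dy":0,"dz":-3,"ax":0,"ay":0,"az":0,"grip":1},{"dx":0,"dy":0,"dz":-5,"ax":0,"ay":0,"az":0,"grip":1},{"dx":0,"dy":0,"dz":-5,"ax":0,"ay":0,"az":0,"grip":1},{"dx":0,"dy":0,"dz":-5,"ax":0,"ay":0,"az":0,"grip":1},{"dx":0,"dy":0,"dz":-5,"ax":0,"ay":0,"az":0,"grip":1}]'
python3 st.py; python3 f.py | grep purple
```

```text
time: 21.68
position: [0.5639, 0.2226, 0.0784]
tool_rot: [-0.0, 1.0, 0.027, 0.0]
contact_force: [0.0, 1.2, -0.9]
finger_gap: 0.0128
grasp_force: 117.3
time: 22.42
position: [0.5638, 0.2225, 0.0733]
tool_rot: [-0.0, 1.0, 0.027, 0.0]
contact_force: [0.3, -0.5, -1.8]
finger_gap: 0.0126
grasp_force: 117.3
22.43 [563.8 222.5  73.3] toolY yaw -86.93 z [ 0.  0. -1.] F [ 0.3 -0.5 -1.8] gap 12.6 gf 117.3 q [0.31 0.52 1.65 0.   0.97 1.82]
top purple [218 218  21  30 349] [228.6 230.9] @.05 [0.6405 0.2074]
scene purple [283 163  31  21 424] [298.2 173.8] @.05 [0.628  0.2064]
```

```bash
python3 -m inch '[{"dx":-3,"dy":-0.2,"dz":0,"ax":0,"ay":0,"az":0,"grip":1},{"dx":-9,"dy":-0.5,"dz":0,"ax":0,"ay":0,"az":0,"grip":1},{"dx":-17,"dy":-0.9,"dz":0,"ax":0,"ay":0,"az":0,"grip":1},{"dx":-20,"dy":-1,"dz":0,"ax":0,"ay":0,"az":0,"grip":1},{"dx":-20,"dy":-1,"dz":0,"ax":0,"ay":0,"az":0,"grip":1}]'; python3 f.py | grep purple
```

```text
time: 23.15
position: [0.5433, 0.2215, 0.0734]
tool_rot: [0.0, 1.0, 0.027, -0.0]
contact_force: [0.4, 0.6, -1.6]
finger_gap: 0.0125
grasp_force: 117.3
top purple [211 218  28  30 423] [226.8 230.8] @.05 [0.6406 0.2126]
scene purple [284 163  30  21 418] [298.3 173.9] @.05 [0.6281 0.206 ]
```

Drawing the lifter out doesn't move the dish. Continuing.

```bash
python3 -m inch '[{"dx":-12,"dy":-0.6,"dz":0,"ax":0,"ay":0,"az":0,"grip":1},{"dx":-30,"dy":-1.6,"dz":0,"ax":0,"ay":0,"az":0,"grip":1},{"dx":-50,"dy":-2.6,"dz":0,"ax":0,"ay":0,"az":0,"grip":1},{"dx":-70,"dy":-3.7,"dz":0,"ax":0,"ay":0,"az":0,"grip":1},{"dx":-90,"dy":-4.7,"dz":0,"ax":0,"ay":0,"az":0,"grip":1},{"dx":-108,"dy":-5.7,"dz":0,"ax":0,"ay":0,"az":0,"grip":1},{"dx":-118,"dy":-6,"dz":0,"ax":0,"ay":0,"az":0,"grip":1},{"dx":-118,"dy":-6,"dz":0,"ax":0,"ay":0,"az":0,"grip":1}]'; python3 st.py; python3 - <<'E'
from h import *
f=grab_frame('scene');g=grab_frame('top')
th=np.linspace(0,6.28,60)
for nm,c in(('top',g),('scene',f)):
    P=proj(c,[[.636+.040*np.cos(a),.225+.040*np.sin(a),.036] for a in th]);print(nm,'expect',P.min(0).round(1),P.max(0).round(1))
E
python3 f.py | grep -E 'purple|red'
```

```text
time: 24.25
position: [0.425, 0.2155, 0.0734]
tool_rot: [0.0, 1.0, 0.027, -0.0]
contact_force: [-0.2, 0.3, -0.6]
finger_gap: 0.0125
grasp_force: 117.3
24.25 [425.  215.5  73.4] toolY yaw -86.9 z [-0. -0. -1.] F [-0.2  0.3 -0.6] gap 12.5 gf 117.3 q [ 0.38  0.39  1.93 -0.    0.82  1.9 ]
top expect [209.2 219.2] [237.1 246.9]
scene expect [283.4 162.6] [312.1 182.6]
top red [147  93  29   6 126] [160.7  95.5] @.05 [1.0407 0.4178]
top red [492 270  13  10  63] [498.  274.8] @.05 [ 0.5193 -0.5577]
top red [508 300  32  27  61] [523.  313.5] @.05 [ 0.4095 -0.6273]
top purple [208 218  31  31 637] [223.1 233. ] @.05 [0.6343 0.223 ]
scene red [445 449  11  28 218] [450.3 462.2] @.05 [ 0.507  -0.5734]
scene red [323 353  14  19 170] [329.5 361.5] @.05 [ 0.4223 -0.2994]
scene purple [283 163  31  21 440] [297.8 173.9] @.05 [0.6269 0.2066]
```

```bash
python3 -m inch '[{"dx":0,"dy":-15,"dz":5,"ax":0,"ay":0,"az":0,"grip":1},{"dx":0,"dy":-45,"dz":5,"ax":0,"ay":0,"az":0,"grip":1},{"dx":5,"dy":-75,"dz":5,"ax":0,"ay":0,"az":0,"grip":1},{"dx":10,"dy":-105,"dz":0,"ax":0,"ay":0,"az":0,"grip":1},{"dx":10,"dy":-115,"dz":-6,"ax":0,"ay":0,"az":0,"grip":1},{"dx":10,"dy":-115,"dz":-12,"ax":0,"ay":0,"az":0,"grip":1},{"dx":10,"dy":-115,"dz":-15,"ax":0,"ay":0,"az":0,"grip":1},{"dx":10,"dy":-115,"dz":-16.5,"ax":0,"ay":0,"az":0,"grip":1}]';python3 -m inch '[{"dx":0,"dy":0,"dz":-0.5,"ax":0,"ay":0,"az":0,"grip":1},{"dx":0,"dy":0,"dz":-0.5,"ax":0,"ay":0,"az":0,"grip":1},{"dx":0,"dy":0,"dz":-0.5,"ax":0,"ay":0,"az":0,"grip":1}]'
```

```text
time: 25.45
position: [0.4355, 0.1011, 0.0569]
tool_rot: [0.0, 1.0, 0.027, -0.0]
contact_force: [-3.2, -0.7, 17.4]
finger_gap: 0.0124
grasp_force: 119.9
time: 25.82
position: [0.4354, 0.1011, 0.0569]
tool_rot: [0.0, 1.0, 0.028, 0.0]
contact_force: [-2.3, -0.8, 7.5]
finger_gap: 0.0126
grasp_force: 118.9
```

On the paper. I'll release and withdraw.

```bash
python3 -m inch '[{"dx":0,"dy":0,"dz":0,"ax":0,"ay":0,"az":0,"grip":0.5},{"dx":0,"dy":0,"dz":0,"ax":0,"ay":0,"az":0,"grip":0.4},{"dx":0,"dy":0,"dz":0,"ax":0,"ay":0,"az":0,"grip":0.4},{"dx":0,"dy":0,"dz":10,"ax":0,"ay":0,"az":0,"grip":0.4},{"dx":0,"dy":0,"dz":40,"ax":0,"ay":0,"az":0,"grip":0.4},{"dx":0,"dy":0,"dz":90,"ax":0,"ay":0,"az":0,"grip":0.4},{"dx":0,"dy":-40,"dz":140,"ax":0,"ay":0,"az":0,"grip":0.4},{"dx":0,"dy":-100,"dz":150,"ax":0,"ay":0,"az":0,"grip":0.4}]';python3 -m inch '[{"dx":0,"dy":-60,"dz":0,"ax":0,"ay":0,"az":0,"grip":0.4},{"dx":0,"dy":-100,"dz":0,"ax":0,"ay":0,"az":0,"grip":0.4},{"dx":0,"dy":-100,"dz":0,"ax":0,"ay":0,"az":0,"grip":0.4},{"dx":0,"dy":-100,"dz":0,"ax":0,"ay":0,"az":0,"grip":0.4}]'
python3 - <<'E'
from h import *
for c in('scene','top'):
    f=grab_frame(c);cv2.imwrite(f'pics/end_{c}.png',f['image'])
    for n in('lifter','lifter_grip','plug_red_head','dish','vial','timer','tape'):print(c,n,[(np.round(m['pixel']),round(m['confidence'],2)) for m in mark_of(c,n)[:1]])
    print('expect lifter,grip',proj(f,[[.4355,.101,.005],[.4355,.101,.057]]).round(0).tolist())
E
python3 f.py | grep -E 'purple|red|blue'
```

```text
time: 26.82
position: [0.4384, 0.0003, 0.2105]
tool_rot: [0.0, 1.0, 0.029, 0.004]
contact_force: [1.6, -0.7, -0.8]
finger_gap: 0.0512
grasp_force: 0.0
time: 27.32
position: [0.4354, -0.0991, 0.2065]
tool_rot: [-0.0, 1.0, 0.026, -0.0]
contact_force: [0.5, 0.1, -0.2]
finger_gap: 0.0512
grasp_force: 0.0
scene lifter [(array([254., 239.]), 0.95)]
scene lifter_grip [(array([250., 223.]), 0.61)]
scene plug_red_head [(array([327., 360.]), 0.77)]
scene dish []
scene vial [(array([405., 248.]), 0.54)]
scene timer [(array([218., 177.]), 0.95)]
scene tape [(array([380., 432.]), 0.66)]
expect lifter,grip [[253.0, 239.0], [250.0, 226.0]]
top lifter [(array([270., 303.]), 0.63)]
top lifter_grip [(array([267., 305.]), 0.97)]
top plug_red_head [(array([406., 312.]), 0.5)]
top dish [(array([222., 236.]), 0.61)]
top vial [(array([343., 193.]), 0.47)]
top timer [(array([177., 300.]), 0.59)]
top tape [(array([456., 301.]), 0.87)]
expect lifter,grip [[266.0, 304.0], [265.0, 304.0]]
top red [147  93  29   6 129] [160.8  95.6] @.05 [1.0406 0.4176]
top red [492 270  13  10  64] [498.  274.7] @.05 [ 0.5195 -0.5575]
top red [404 306   9   7  61] [407.9 309. ] @.05 [ 0.4227 -0.2986]
top purple [208 218  31  30 639] [223.1 233. ] @.05 [0.6343 0.2229]
top blue [237 214   7  39 191] [240.4 233.2] @.05 [0.634  0.1737]
top blue [212 247  23   7 119] [222.6 250.5] @.05 [0.5846 0.2232]
top blue [204 216   6  38 112] [205.3 234.5] @.05 [0.6298 0.2736]
scene red [445 449  11  28 219] [450.3 462.3] @.05 [ 0.507  -0.5734]
scene red [323 353  14  19 174] [329.4 361.7] @.05 [ 0.4221 -0.2996]
scene purple [294 163  20  21 251] [303.7 173.5] @.05 [0.6416 0.1996]
scene blue [297 179  28  17 137] [310.9 186.9] @.05 [0.633  0.1446]
scene blue [246 220  10  17 118] [250.3 227.9] @.05 [0.4345 0.1003]
scene blue [270   0   7   5  33] [273.2   1.9] @.05 [1.0355 1.1716]
```

```bash
python3 -c "from rig import hand_in; print(hand_in())"
```

```text
the job is handed in; nothing more can be done
None
```

I handed the job in at about 28 s with no verdict returned: by the last camera check the red plug is standing in the tray, the dish is centred on the blue stand, the lifter is lying on the papers, and the vial, tape and timer have not moved; the grey plug was not re-checked at the end.

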